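# Close a pressure pot with its bayonet lid and throttle its air valve

### The job

Close the small pressure pot, which holds freshly bonded stones: find where the lid's four tabs drop into the gaps between the collar's hooks, press the lid down against the springy seal and turn it clockwise (seen from above) under the hooks to the stop, feeling your way without forcing it, so that it sits level and stays locked. Also set the ball valve on the pot's side half open (lever at 45 degrees), so that the pot will fill slowly, and leave everything else on the desk where it is.

Things in the scene. Friction and masses are not known exactly. Their poses are not given: they have to be found in the camera images.
- pot: grey cast pressure pot, fixed, stones inside; origin at the centre of its underside, z up. Round its rim a split steel collar, outer radius 90, is clamped at whatever angle it was last fitted: that angle is not given and has to be seen or felt. A gauge sticks out at the pot's -x side to 100 mm from the axis (below z 61), the valve at -y to 180 mm; one clamp ear of the collar to 106 mm
- pot_rim (a point): centre of the pot's mouth, level with its rim (80 mm above the desk, radius 68), the hard stop for the lid. A springy rubber seal, radius 62, stands 6 mm above the rim: 5 N starts it down, 11 N brings the lid under the humps, 14 N flush (lid's weight included). Collar inside radius 84.5; its four hooks reach in to 73, undersides 90.5, tops 96.5 mm above the desk, 39 degrees wide, 90 apart
- lid: loose grey metal lid, about 0.45 kg, lying flat; origin at the centre of its underside, z up. Plate radius 70; four tabs to radius 81, 7 thick, 24 degrees wide, at 45, 135, 225, 315 degrees from its x axis. Dome 14 high, brass cap 28 high at x = y = 30. Height of underside above the desk: 96.5 standing on the hooks, 86 on the free seal, under 82 to pass the hump, 83.5 locked
- lid_handle (a point): centre of the lid's black bar handle, 38 mm above its underside; bar 100 long (x), 16 wide (y), 18 high, on posts at x = -37 and +37. The gaps between hooks are 51 degrees wide. Turned clockwise, a tab passes a 1.5 mm hump under a hook's first 5 degrees and meets a stop 34 degrees into the hook; let go there, the lid springs up behind the humps and cannot turn back
- valve (a joint): angle of the ball valve's lever: 0 = shut (lever crosswise to the port, pointing along the pot's -x), growing counter-clockwise seen from above to 1.571 = open (lever along the port, pointing to the pot's -y); half open is 0.785. It stays where it is left
- valve_axis (a point): on the vertical axis of the valve lever, at the height of the lever's middle (70 mm above the desk; the lever is fixed to the pot's side, 130 mm from its axis)
- lever_grip (a point): centre of the black grip of the valve lever, 49 mm from the valve's axis; the grip is 50 long, 13 wide, 10 mm thick and horizontal; x axis along the lever (the free end is at -x)
- glue: bystander: white glue bottle with a red nozzle, 38 mm across, 118 tall, upright; origin at the centre of its underside
- felt_pen: bystander: blue and white marker pen, 135 x 17 mm, lying; origin at the centre of its underside
- lens: bystander: folding loupe, 28 x 72 x 15 mm; origin at the centre of its underside
- flashlight: bystander: grey torch, 100 x 28 mm, lying; origin at the centre of its underside
- heart: bystander: rose quartz heart, 55 x 58 x 23 mm, lying; origin at the centre of its underside
- pyrite: bystander: brassy 34 mm stone cube; origin at the centre of its underside

How it is judged:
By the outcome, as a careful person would: the job done as asked, in the order asked, and still so for the second after the job is handed in, with the robot touching nothing.
It also fails if it takes over 72 s, if anything falls off the work surface, if the arm or the gripper's body presses on something with over 40 N, if the wrist force passes 120 N, or if a joint passes its speed limit or range.

### The arm

A 7-joint arm with a two-finger parallel gripper is mounted at the origin on a cart in front of the work surface, level with it; the furniture and walls round the work are solid. World frame = base frame: x ahead of the robot, y to its left, z up, the work surface at z = 0. Lengths are in mm, angles in rad, forces in N, time in s.
With the tool pointing down it reaches from about 425 to 875 mm from the base axis. Payload 4.7 kg.
Tool frame: the origin (TCP) lies midway between the tips of the shut fingers; the grasp point (between the pads) lies 19 mm behind it; z points along the fingers, y is the direction in which the jaws open and shut (so a half turn about z gives the same grasp; the last joint's range is limited). The gripper opens to 85 mm and grips with 20 to 120 N. Pads are 22 mm wide; open, the fingers measure 114 mm over their backs; the gripper's body (76 mm by 85 mm) begins 54 mm behind the grasp point. The pads swing forward as they close: fully open they stand 13 mm farther back than shut.
Start: joints at [-1.088, 0.321, -0.07, 1.45, 0.023, 1.371, -0.057], TCP at [293.709, 579.879, 231.349] pointing down, gripper open.
Joint ranges: [-2.86, 2.86], [-0.3, 2.09], [-1.38, 1.24], [0.06, 2.45], [-1.56, 4.7], [0.09, 2.05], [-2.69, 2.69]. Speed limits (rad/s): [2.57, 2.57, 3.14, 3.14, 3.14, 3.14, 3.14].

### API

Orientations are given as a rotation vector (axis times angle).
In Python, from plant import telemetry, eyes, workorder gives the robot as it stands.
- The arm moves only by the tool servo_tool, never from a script. Its argument "targets" is a list of rows, each an object of numbers: "wx", "wy", "wz": the turn, a rotation vector about the tool's x, y, z in degrees; "dx", "dy", "dz": the shift along the tool's x, y, z in m; "gripper": the finger opening in m, from 0 to 0.0854. In form: [{"wx": .., "wy": .., "wz": .., "dx": .., "dy": .., "dz": .., "gripper": ..}, ...]. A call has 1 to 5 rows; each row is the pose to reach, as a shift and turn from the pose commanded when the call began, along the tool's axes at that moment; what a row does not reach only later rows make up. A row lasts 1/10 s, in which the tool goes at most 50 mm and 8.59 degrees, less where a joint would pass 70% of its speed; a pose out of reach is approached as far as the arm can. A call with a gripper value outside its range is refused whole. The fingers move at their own pace and stop on an object; "grip_force" is the grip in N (left out, the last holds). Time passes only in rows, so rows that repeat a pose let the fingers close. It gives the time, the measured TCP pose, the force and the opening at its end, in the units of the state.
- telemetry.read_state(): the state, without advancing time (a new reading comes with each control period).
- eyes.camera(name): name is "scene" or "top"; returns a dict with "img" (384x512x3 uint8, red, green, blue), "camera_matrix" (3x3 intrinsics, pixels), "D" ([k1, k2, p1, p2, k3] as OpenCV has them; the pictures are not rectified), "rvec" (rotation vector, rad) and "tvec" (3), from world to camera coordinates, as OpenCV has them. Camera axes: x right, y down, z forward; pixel columns grow to the right and rows downward; lengths in mm; the calibration is good to about 2 mm. A picture is of the moment at which its call begins. There is no depth.
- workorder.job_done(): hands the job in, once; it reports no verdict.
The state is a dict: "clock": time; "joint_pos": joint angles; "joint_velocities": joint speeds; "joint_efforts": joint torques, N m; "tcp_pos": TCP position; "tcp_rot": TCP orientation; "contact_force": force on the tool from outside, world axes, zero at the start; "ft_torque": the same for the moment, N m; "opening": finger opening in mm.
Only numpy, scipy, OpenCV 4.12 (cv2) and the standard library are available. Lean on these libraries where they do the work, as an engineer would, in place of code of your own. Each camera call takes 0.05 s, during which the arm holds its last target. There are 200 camera calls.

## Working session

There is one attempt and no reset: what is moved stays moved. The work goes in short steps, Python scripts to look and compute and a tool call to move; the robot and the scene stay as the last step left them, time stands still between calls to the robot, and variables do not carry over. Pictures are saved under pics/ and viewed, on a budget of 10 in all, crops included, one or two more only if the job needs it, and the job is handed in when it is done.

Besides the shell and the picture viewer there is one more tool, called after ">>>" as name([rows], argument=value, ...), one row to a line, values as JSON. servo_tool: Moves the arm, as the interface text tells. Its arguments: {"type":"object","properties":{"targets":{"type":"array","items":{"type":"object","properties":{"wx":{"type":"number"},"wy":{"type":"number"},"wz":{"type":"number"},"dx":{"type":"number"},"dy":{"type":"number"},"dz":{"type":"number"},"gripper":{"type":"number"}}}},"grip_force":{"type":"number"}},"required":["targets"]}

```bash
mkdir -p pics
cat > h.py <<'E'
import numpy as np,cv2
from plant import telemetry,eyes,workorder
def cam(n):
    c=eyes.camera(n)
    for k in("camera_matrix","D","rvec","tvec"): c[k]=np.array(c[k],float)
    return c
def ray(c,px,z):
    px=np.array(px,float).reshape(-1,1,2)
    u=cv2.undistortPoints(px,c["camera_matrix"],c["D"]).reshape(-1,2)
    R=cv2.Rodrigues(c["rvec"])[0];o=-R.T@c["tvec"].ravel()
    d=np.c_[u,np.ones(len(u))]@R
    return o+d*((z-o[2])/d[:,2])[:,None]
def proj(c,P): return cv2.projectPoints(np.array(P,float).reshape(-1,3),c["rvec"],c["tvec"],c["camera_matrix"],c["D"])[0].reshape(-1,2)
def save(c,n,crop=None,s=1):
    im=c["img"][:,:,::-1]
    if crop: im=im[crop[1]:crop[3],crop[0]:crop[2]]
    cv2.imwrite("pics/"+n,cv2.resize(im,None,fx=s,fy=s,interpolation=cv2.INTER_CUBIC))
E
python3 - <<'E'
from h import *
import pickle
a=cam("top");b=cam("scene");pickle.dump((a,b),open("c0.pkl","wb"))
im=np.vstack([a["img"],b["img"]])
cv2.imwrite("pics/a.png",cv2.resize(a["img"][:,:,::-1],(800,600)));cv2.imwrite("pics/b.png",cv2.resize(b["img"][:,:,::-1],(800,600)))
for c in(a,b):
  R=cv2.Rodrigues(c["rvec"])[0];print(-R.T@c["tvec"].ravel(),R[2])
s=telemetry.read_state();print({k:np.round(v,3) for k,v in s.items()})
E
```

```text
[ 316.27428036  101.32843242 1398.07177021] [ 0.14633041 -0.00203307 -0.98923368]
[-682.72683484  114.90899666  713.97427399] [ 0.88207443 -0.01663468 -0.4708163 ]
{'clock': np.float64(0.1), 'joint_pos': array([-1.088,  0.322, -0.07 ,  1.452,  0.023,  1.371, -0.057]), 'joint_velocities': array([-0.001, -0.002,  0.001, -0.001,  0.001, -0.   ,  0.   ]), 'joint_efforts': array([-0.0000e+00, -4.9488e+01, -3.8400e-01, -3.1521e+01,  1.3000e-02,
        7.0000e-03, -0.0000e+00]), 'tcp_pos': array([293.485, 579.425, 230.32 ]), 'tcp_rot': array([-7.290e-01, -3.055e+00,  3.000e-03]), 'contact_force': array([-0.195, -0.183,  0.107]), 'ft_torque': array([ 0.029, -0.003,  0.002]), 'opening': np.float64(85.412)}
```

View pics/a.png

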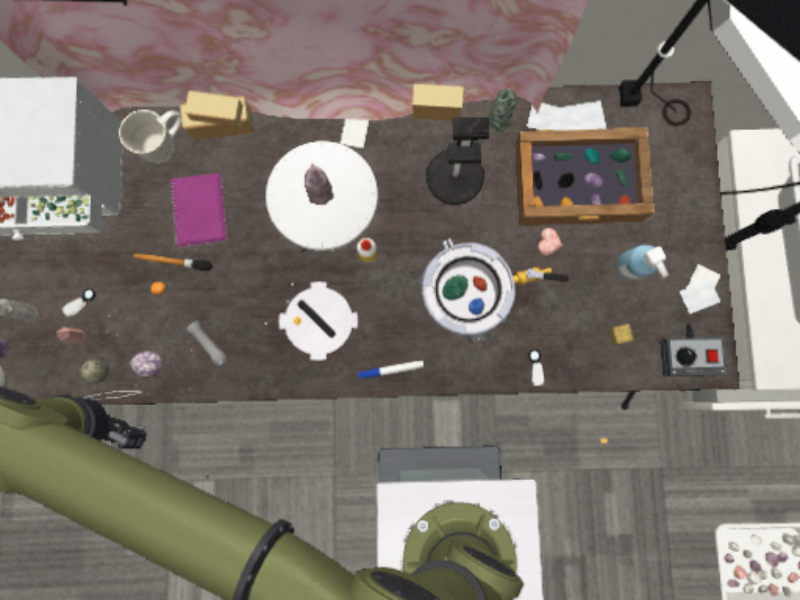

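View pics/b.png

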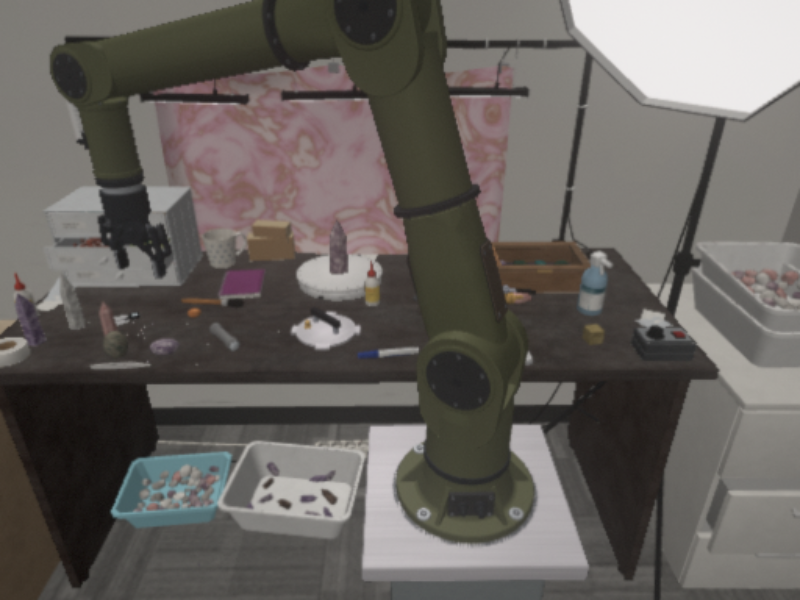

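Run:
```python
from h import *
import pickle
a,b=pickle.load(open("c0.pkl","rb"))
save(a,"c.png",(172,145,372,235),4)
for n,p,z in[("lid",(203.5,205),10),("pot",(299.5,184.5),93),("valve",(341,176),70),("grip",(357,177),70)]:print(n,ray(a,p,z).round())
```

```text
lid [[477. 272.  10.]]
pot [[523. -30.  93.]]
valve [[ 550. -162.   70.]]
grip [[ 545. -211.   70.]]
```

View pics/c.png

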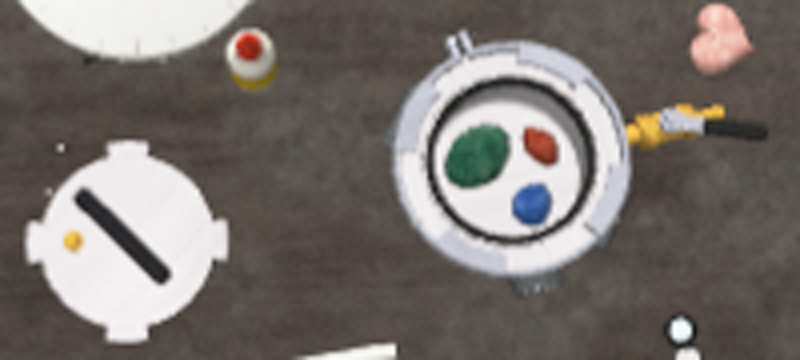

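Run:
```python
from h import *
import pickle
from scipy.optimize import least_squares
a,b=pickle.load(open("c0.pkl","rb"))
im=a["img"];hsv=cv2.cvtColor(im,cv2.COLOR_RGB2HSV)
K=4
def big(m): return cv2.resize(m,None,fx=K,fy=K,interpolation=cv2.INTER_CUBIC)
B=big(im);g=cv2.cvtColor(B,cv2.COLOR_RGB2GRAY)
def fix(p): return (np.array(p,float)+.5)/K-.5
def cont(mask,near):
    cs,_=cv2.findContours(mask.astype(np.uint8),cv2.RETR_EXTERNAL,cv2.CHAIN_APPROX_NONE)
    cs=[c for c in cs if cv2.pointPolygonTest(c,(near[0]*K,near[1]*K),True)>-8 and len(c)>40]
    return fix(max(cs,key=cv2.contourArea).reshape(-1,2))
# lid
p=cont(g>140,(215,212)); 
for z in(5,):
  q=ray(a,p,z)[:,:2]
  c0=q.mean(0)
  for _ in range(5):
    r=np.hypot(*(q-c0).T);s=abs(r-70)<4
    f=least_squares(lambda v:np.hypot(*(q[s]-v[:2]).T)-v[2],[*c0,70]);c0=f.x[:2]
  print("lid",f.x)
  th=np.degrees(np.arctan2(*(q-c0).T[::-1]));r=np.hypot(*(q-c0).T)
  t=th[r>76];v=np.exp(4j*np.radians(t)).mean();print("tab ang mod90",np.degrees(np.angle(v))/4,r.max())
# handle
m=(g<80);m2=np.zeros_like(m);x,y=(172+122/4)*K,(145+235/4)*K;m2[int(y-60*1):int(y+60),int(x-60):int(x+60)]=1
n,l,st,ce=cv2.connectedComponentsWithStats((m&m2).astype(np.uint8));i=1+np.argmax(st[1:,4])
ys,xs=np.where(l==i);h=ray(a,fix(np.c_[xs,ys]),47)[:,:2];R=cv2.minAreaRect(h.astype(np.float32));print("handle",h.mean(0),R)
# brass cap
hs=cv2.cvtColor(B,cv2.COLOR_RGB2HSV)
# pot
p=cont(g>110,(299,152+15))
q=ray(a,p,96.5)[:,:2]
c0=np.array([523.,-30])
for _ in range(8):
    d=q-c0;r=np.hypot(*d.T);th=np.arctan2(d[:,1],d[:,0]);s=(abs(r-90)<5)&(np.cos(th+.56)>0.1)
    c0=least_squares(lambda v:np.hypot(*(q[s]-v).T)-90,c0,loss="soft_l1").x
print("pot",c0,s.sum(),np.std(np.hypot(*(q[s]-c0).T)))
# seal ring outer/dark: check with z 86
pol=[]
for rr in np.arange(58,112,.5):
    t=np.radians(np.arange(0,360,.5));P=np.c_[c0[0]+rr*np.cos(t),c0[1]+rr*np.sin(t),np.full(len(t),96.5)]
    pol.append(proj(a,P))
mp=np.array(pol,np.float32);o=cv2.remap(im,mp[...,0],mp[...,1],cv2.INTER_CUBIC)
cv2.imwrite("pics/d.png",cv2.resize(o[:,:,::-1],(800,500)))
np.save("c.npy",c0)
# valve grip
m=(g<60);xs0=(172+735/4)*K;ys0=(145+130/4)*K
m2=np.zeros_like(m);m2[int(ys0-20):int(ys0+20),int(xs0-45):int(xs0+45)]=1
ys,xs=np.where(m&m2);h=ray(a,fix(np.c_[xs,ys]),75)[:,:2];R=cv2.minAreaRect(h.astype(np.float32));print("grip",h.mean(0),R)
```

```text
lid [478.79576892 273.43375934  70.52956195]
tab ang mod90 -0.8377169803941595 82.33423354221576
handle [477.49090029 271.91036553] ((477.8476257324219, 272.12457275390625), (96.24745178222656, 12.457108497619629), 44.63568115234375)
pot [524.94595539 -29.99199962] 298 1.1065663763917157
grip [ 543.98087178 -205.75634809] ((544.3703002929688, -205.52658081054688), (47.976261138916016, 14.261334419250488), 81.33068084716797)
```

View pics/d.png

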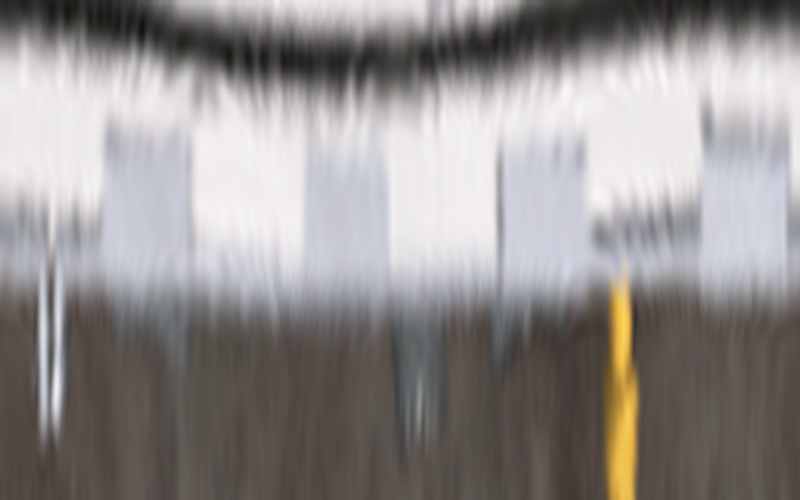

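```bash
cat >> h.py <<'E'
from scipy.spatial.transform import Rotation as Ro
def go(x,y,z,yaw,pr=True):
    "tool delta from measured pose to TCP xyz with tool y axis at world yaw deg (mod 180), tool down"
    s=telemetry.read_state();R=Ro.from_rotvec(s["tcp_rot"]);p=np.array(s["tcp_pos"])
    best=None
    for yy in(yaw,yaw+180):
        t=np.radians(yy);Y=np.array([np.cos(t),np.sin(t),0]);Z=np.array([0,0,-1.]);X=np.cross(Y,Z)
        w=(R.inv()*Ro.from_matrix(np.c_[X,Y,Z])).as_rotvec(degrees=True)
        if best is None or np.linalg.norm(w)<np.linalg.norm(best): best=w
    d=R.inv().apply(np.array([x,y,z])-p)/1000
    ty=R.as_matrix()[:,1]
    print("t",s["clock"],"p",p.round(1),"yaw",np.degrees(np.arctan2(ty[1],ty[0])).round(2),"F",np.round(s["contact_force"],1),"T",np.round(s["ft_torque"],2),"op",np.round(s["opening"],1),"q",np.round(s["joint_pos"],2))
    print("-> d",d.round(4),"w",best.round(2))
E
python3 -c "
from h import *
go(478,272.5,140,-45.6);go(478,272.5,140,-45.6+54)"
```

```text
t 0.1 p [293.5 579.4 230.3] yaw 63.14 F [-0.2 -0.2  0.1] T [ 0.03 -0.    0.  ] op 85.4 q [-1.09  0.32 -0.07  1.45  0.02  1.37 -0.06]
-> d [-0.3033 -0.1903  0.0907] w [-9.000e-02 -6.000e-02 -7.126e+01]
t 0.1 p [293.5 579.4 230.3] yaw 63.14 F [-0.2 -0.2  0.1] T [ 0.03 -0.    0.  ] op 85.4 q [-1.09  0.32 -0.07  1.45  0.02  1.37 -0.06]
-> d [-0.3033 -0.1903  0.0907] w [-9.000e-02  5.000e-02  5.474e+01]
```

>>> servo_tool([
  {"dx":-0.06,"dy":-0.038,"dz":0,"wz":8.5,"gripper":0.05},
  {"dx":-0.1,"dy":-0.065,"dz":0.005,"wz":17,"gripper":0.05},
  {"dx":-0.15,"dy":-0.095,"dz":0.02,"wz":25,"gripper":0.05},
  {"dx":-0.19,"dy":-0.12,"dz":0.035,"wz":33,"gripper":0.05},
  {"dx":-0.23,"dy":-0.145,"dz":0.05,"wz":41,"gripper":0.05},
])

```text
invalid input at $.targets[0]: expected keys wx, wy, wz, dx, dy, dz, gripper
```

```bash
python3 -c "
from h import *
go(478,272.5,110,-45.6)"
```

```text
t 0.1 p [293.5 579.4 230.3] yaw 63.14 F [-0.2 -0.2  0.1] T [ 0.03 -0.    0.  ] op 85.4 q [-1.09  0.32 -0.07  1.45  0.02  1.37 -0.06]
-> d [-0.3033 -0.1903  0.1207] w [-9.000e-02 -6.000e-02 -7.126e+01]
```

All keys are needed.

>>> servo_tool([
  {"wx":0,"wy":0,"dx":-0.04,"dy":-0.025,"dz":0,"wz":8.5,"gripper":0.05},
  {"wx":0,"wy":0,"dx":-0.08,"dy":-0.05,"dz":0.005,"wz":17,"gripper":0.05},
  {"wx":0,"wy":0,"dx":-0.12,"dy":-0.075,"dz":0.02,"wz":25,"gripper":0.05},
  {"wx":0,"wy":0,"dx":-0.16,"dy":-0.1,"dz":0.035,"wz":33,"gripper":0.05},
  {"wx":0,"wy":0,"dx":-0.2,"dy":-0.125,"dz":0.05,"wz":41,"gripper":0.05},
])

```text
clock: 0.6
tcp_pos: [416.2, 376.1, 180.6]
tcp_rot: [-1.761, -2.602, 0.0]
contact_force: [1.1, 0.5, 0.2]
opening: 49.9
```

```bash
python3 -c "
from h import *
go(478,272.5,110,-45.6)"
```

```text
t 0.6 p [416.2 376.1 180.6] yaw 21.82 F [1.1 0.5 0.2] T [ 0.03 -0.04 -0.01] op 49.9 q [-0.9   0.16  0.13  1.75 -0.02  1.23 -0.38]
-> d [-0.1191  0.0189  0.0706] w [-1.000e-02  0.000e+00  6.742e+01]
```

>>> servo_tool([
  {"wx":0,"wy":0,"dx":-0.04,"dy":0.006,"dz":0,"wz":8.5,"gripper":0.05},
  {"wx":0,"wy":0,"dx":-0.08,"dy":0.012,"dz":0.01,"wz":17,"gripper":0.05},
  {"wx":0,"wy":0,"dx":-0.119,"dy":0.019,"dz":0.03,"wz":25,"gripper":0.05},
  {"wx":0,"wy":0,"dx":-0.119,"dy":0.019,"dz":0.05,"wz":33,"gripper":0.05},
  {"wx":0,"wy":0,"dx":-0.119,"dy":0.019,"dz":0.07,"wz":41,"gripper":0.05},
])

```text
clock: 1.1
tcp_pos: [478.9, 272.9, 110.5]
tcp_rot: [2.564, 1.815, -0.0]
contact_force: [-0.9, 1.3, 0.4]
opening: 50.1
```

>>> servo_tool([
  {"wx":0,"wy":0,"dx":0,"dy":0,"dz":0,"wz":8.5,"gripper":0.05},
  {"wx":0,"wy":0,"dx":0,"dy":0,"dz":0,"wz":17,"gripper":0.05},
  {"wx":0,"wy":0,"dx":0,"dy":0,"dz":0,"wz":26.4,"gripper":0.05},
  {"wx":0,"wy":0,"dx":0,"dy":0,"dz":0,"wz":26.4,"gripper":0.05},
  {"wx":0,"wy":0,"dx":0,"dy":0,"dz":0,"wz":26.4,"gripper":0.05},
])

```text
clock: 1.6
tcp_pos: [477.9, 274.9, 111.1]
tcp_rot: [2.903, 1.2, -0.001]
contact_force: [0.3, 0.4, -0.4]
opening: 50.0
```

```bash
python3 -c "
from h import *
go(478,272.5,21,-45.6)
c=cam('scene');save(c,'e.png',(150,130,260,250),5)
print(proj(c,[[478,272.5,38],[478,272.5,110]]))"
```

```text
t 1.6 p [477.9 274.9 111.1] yaw -45.08 F [ 0.3  0.4 -0.4] T [ 0.01 -0.03  0.01] op 50.0 q [-0.85  0.21  0.31  1.85 -0.07  1.09 -1.3 ]
-> d [-0.0015  0.0018  0.0901] w [-0.    0.03  0.52]
[[207.9268342  203.03555131]
 [206.75485866 185.44841812]]
```

View pics/e.png

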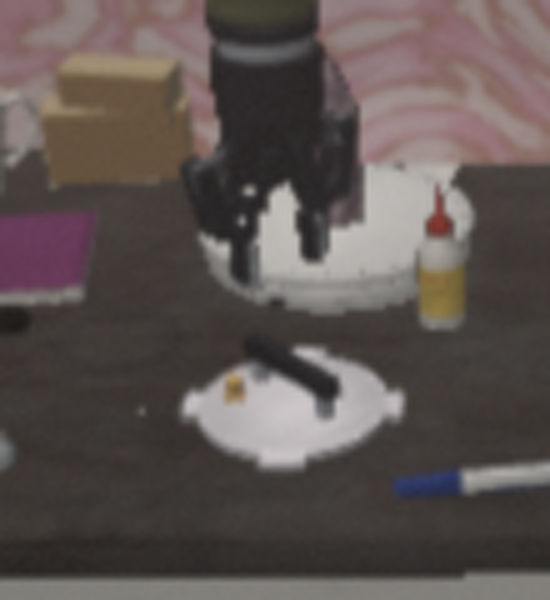

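>>> servo_tool([
  {"wx":0,"wy":0,"dx":-0.0015,"dy":0.002,"dz":0.03,"wz":0.5,"gripper":0.05},
  {"wx":0,"wy":0,"dx":-0.0015,"dy":0.002,"dz":0.06,"wz":0.5,"gripper":0.05},
  {"wx":0,"wy":0,"dx":-0.0015,"dy":0.002,"dz":0.08,"wz":0.5,"gripper":0.05},
  {"wx":0,"wy":0,"dx":-0.0015,"dy":0.002,"dz":0.089,"wz":0.5,"gripper":0.05},
  {"wx":0,"wy":0,"dx":-0.0015,"dy":0.002,"dz":0.089,"wz":0.5,"gripper":0.05},
])

```text
clock: 2.15
tcp_pos: [477.7, 271.9, 21.3]
tcp_rot: [2.909, 1.184, -0.004]
contact_force: [-1.1, -0.2, 0.2]
opening: 50.2
```

```bash
python3 -c "
from h import *
go(478,272.5,21,-45.6)"
```

```text
t 2.15 p [477.7 271.9  21.3] yaw -45.69 F [-1.1 -0.2  0.2] T [ 0.05 -0.02  0.02] op 50.2 q [-0.83  0.32  0.3   1.93 -0.12  0.92 -1.27]
-> d [ 0.0006 -0.0002  0.0003] w [-0.02  0.14 -0.09]
```

>>> servo_tool([
  {"wx":0,"wy":0,"dx":0,"dy":0,"dz":0,"wz":0,"gripper":0.005},
  {"wx":0,"wy":0,"dx":0,"dy":0,"dz":0,"wz":0,"gripper":0.005},
  {"wx":0,"wy":0,"dx":0,"dy":0,"dz":0,"wz":0,"gripper":0.005},
  {"wx":0,"wy":0,"dx":0,"dy":0,"dz":0,"wz":0,"gripper":0.005},
  {"wx":0,"wy":0,"dx":0,"dy":0,"dz":0,"wz":0,"gripper":0.005},
], grip_force=30)

```text
clock: 2.65
tcp_pos: [479.7, 273.0, 23.8]
tcp_rot: [-2.91, -1.183, -0.004]
contact_force: [-0.2, -0.1, 6.8]
opening: 15.7
```

```bash
python3 -c "
from h import *
go(478,272.5,21,-45.6)"
```

```text
t 2.65 p [479.7 273.   23.8] yaw -45.76 F [-0.2 -0.1  6.8] T [-0.13 -0.    0.05] op 15.7 q [-0.83  0.32  0.3   1.92 -0.12  0.92 -1.27]
-> d [-0.0016 -0.0008  0.0028] w [ 0.03 -0.16 -0.16]
```

>>> servo_tool([
  {"wx":0,"wy":0,"dx":0,"dy":0,"dz":0,"wz":0,"gripper":0.005},
  {"wx":0,"wy":0,"dx":0,"dy":0,"dz":-0.015,"wz":0,"gripper":0.005},
  {"wx":0,"wy":0,"dx":0,"dy":0,"dz":-0.045,"wz":0,"gripper":0.005},
  {"wx":0,"wy":0,"dx":0,"dy":0,"dz":-0.085,"wz":0,"gripper":0.005},
  {"wx":0,"wy":0,"dx":0,"dy":0,"dz":-0.125,"wz":0,"gripper":0.005},
], grip_force=90)

```text
clock: 3.15
tcp_pos: [477.1, 271.7, 148.0]
tcp_rot: [2.91, 1.183, -0.005]
contact_force: [0.7, 0.3, -4.4]
opening: 14.1
```

>>> servo_tool([
  {"wx":0,"wy":0,"dx":0,"dy":0,"dz":-0.025,"wz":0,"gripper":0.005},
  {"wx":0,"wy":0,"dx":0,"dy":0,"dz":-0.04,"wz":0,"gripper":0.005},
  {"wx":0,"wy":0,"dx":0,"dy":0,"dz":-0.05,"wz":0,"gripper":0.005},
  {"wx":0,"wy":0,"dx":0,"dy":0,"dz":-0.05,"wz":0,"gripper":0.005},
])

```text
clock: 3.55
tcp_pos: [478.4, 272.5, 197.7]
tcp_rot: [-2.91, -1.183, -0.001]
contact_force: [1.1, 0.0, -5.1]
opening: 14.8
```

```bash
python3 -c "
from h import *
go(525,-30,170,-24.6)"
```

```text
t 3.55 p [478.4 272.5 197.7] yaw -45.76 F [ 1.1  0.  -5.1] T [ 0.02 -0.05  0.01] op 14.8 q [-0.86  0.13  0.32  1.76 -0.04  1.26 -1.33]
-> d [-0.1777  0.2492  0.0276] w [  0.    -0.03 -21.16]
```

>>> servo_tool([
  {"wx":0,"wy":0,"dx":-0.013,"dy":0.018,"dz":0,"wz":-2,"gripper":0.005},
  {"wx":0,"wy":0,"dx":-0.036,"dy":0.05,"dz":0,"wz":-5,"gripper":0.005},
  {"wx":0,"wy":0,"dx":-0.06,"dy":0.084,"dz":0,"wz":-9,"gripper":0.005},
  {"wx":0,"wy":0,"dx":-0.084,"dy":0.118,"dz":0,"wz":-13,"gripper":0.005},
  {"wx":0,"wy":0,"dx":-0.108,"dy":0.152,"dz":0,"wz":-17,"gripper":0.005},
])

```text
clock: 4.05
tcp_pos: [505.9, 86.4, 195.3]
tcp_rot: [-2.7, -1.604, 0.005]
contact_force: [0.5, 0.0, -4.2]
opening: 14.2
```

```bash
python3 -c "
from h import *
go(525,-30,155,-24.6)"
```

```text
t 4.05 p [505.9  86.4 195.3] yaw -28.58 F [ 0.5  0.  -4.2] T [ 0.01 -0.16 -0.01] op 14.2 q [-0.66  0.05  0.46  1.85 -0.02  1.25 -0.7 ]
-> d [-0.093   0.0725  0.0404] w [-0.13  0.14 -3.97]
```

>>> servo_tool([
  {"wx":0,"wy":0,"dx":-0.025,"dy":0.018,"dz":0,"wz":-1,"gripper":0.005},
  {"wx":0,"wy":0,"dx":-0.05,"dy":0.038,"dz":0.01,"wz":-2,"gripper":0.005},
  {"wx":0,"wy":0,"dx":-0.075,"dy":0.058,"dz":0.02,"wz":-3,"gripper":0.005},
  {"wx":0,"wy":0,"dx":-0.093,"dy":0.0725,"dz":0.035,"wz":-4,"gripper":0.005},
  {"wx":0,"wy":0,"dx":-0.093,"dy":0.0725,"dz":0.04,"wz":-4,"gripper":0.005},
])

```text
clock: 4.55
tcp_pos: [523.8, -33.2, 154.2]
tcp_rot: [2.651, 1.685, -0.01]
contact_force: [0.9, 0.1, -4.4]
opening: 14.3
```

>>> servo_tool([
  {"wx":0,"wy":0,"dx":0,"dy":0,"dz":0,"wz":0,"gripper":0.005},
  {"wx":0,"wy":0,"dx":0,"dy":0,"dz":0,"wz":0,"gripper":0.005},
  {"wx":0,"wy":0,"dx":0,"dy":0,"dz":0,"wz":0,"gripper":0.005},
])

```text
clock: 4.85
tcp_pos: [526.0, -26.9, 157.4]
tcp_rot: [-2.644, -1.696, -0.0]
contact_force: [0.3, -0.4, -4.9]
opening: 13.8
```

```bash
python3 -c "
from h import *
go(525,-30,155,-24.6)
a=cam('top');b=cam('scene');print(proj(b,[525,-30,100]))
A=cv2.resize(a['img'][140:230,235:375],(700,450));B=cv2.resize(b['img'][110:240,250:400],(520,450))
cv2.imwrite('pics/f.png',cv2.resize(np.hstack([A,B])[:,:,::-1],(800,295),interpolation=cv2.INTER_AREA))"
```

```text
t 4.85 p [526.  -26.9 157.4] yaw -24.64 F [ 0.3 -0.4 -4.9] T [-0.02  0.02  0.04] op 13.8 q [-0.53  0.11  0.57  1.87 -0.07  1.18 -0.37]
-> d [-0.0033  0.0004  0.0024] w [-0.01 -0.02 -0.04]
[[290.66877914 181.76090912]]
```

View pics/f.png

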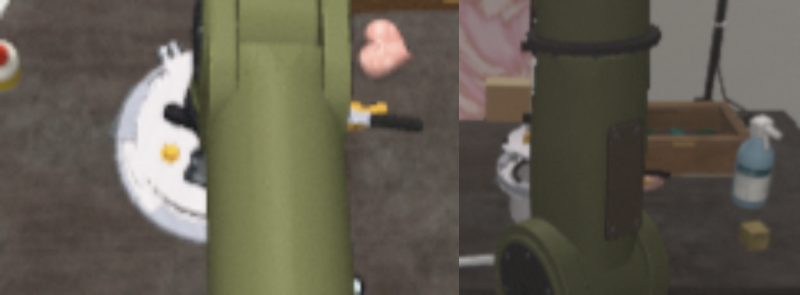

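>>> servo_tool([
  {"wx":0,"wy":0,"dx":-0.0033,"dy":0.0004,"dz":0.008,"wz":0,"gripper":0.005},
  {"wx":0,"wy":0,"dx":-0.0033,"dy":0.0004,"dz":0.018,"wz":0,"gripper":0.005},
  {"wx":0,"wy":0,"dx":-0.0033,"dy":0.0004,"dz":0.026,"wz":0,"gripper":0.005},
  {"wx":0,"wy":0,"dx":-0.0033,"dy":0.0004,"dz":0.029,"wz":0,"gripper":0.005},
  {"wx":0,"wy":0,"dx":-0.0033,"dy":0.0004,"dz":0.029,"wz":0,"gripper":0.005},
])

```text
clock: 5.45
tcp_pos: [524.3, -31.3, 127.4]
tcp_rot: [-2.646, -1.693, 0.002]
contact_force: [0.1, -0.4, -4.8]
opening: 14.0
```

```bash
python3 -c "
from h import *
go(525,-30,114,-24.6)"
```

```text
t 5.45 p [524.3 -31.3 127.4] yaw -24.76 F [ 0.1 -0.4 -4.8] T [ 0.    0.05 -0.02] op 14.0 q [-0.51  0.14  0.57  1.91 -0.09  1.12 -0.35]
-> d [0.0015 0.0001 0.0134] w [-0.08  0.05 -0.16]
```

>>> servo_tool([
  {"wx":0,"wy":0,"dx":0.0007,"dy":0,"dz":0.004,"wz":0,"gripper":0.005},
  {"wx":0,"wy":0,"dx":0.0007,"dy":0,"dz":0.008,"wz":0,"gripper":0.005},
  {"wx":0,"wy":0,"dx":0.0007,"dy":0,"dz":0.012,"wz":0,"gripper":0.005},
  {"wx":0,"wy":0,"dx":0.0007,"dy":0,"dz":0.014,"wz":0,"gripper":0.005},
  {"wx":0,"wy":0,"dx":0.0007,"dy":0,"dz":0.014,"wz":0,"gripper":0.005},
])

```text
clock: 5.95
tcp_pos: [524.9, -30.7, 113.9]
tcp_rot: [-2.646, -1.693, 0.001]
contact_force: [-0.4, 0.1, -4.9]
opening: 14.3
```

```bash
python3 -c "
from h import *
go(525,-30,109,-24.6)"
```

```text
t 5.95 p [524.9 -30.7 113.9] yaw -24.76 F [-0.4  0.1 -4.9] T [ 0.01  0.06 -0.01] op 14.3 q [-0.51  0.16  0.57  1.92 -0.1   1.09 -0.34]
-> d [ 0.0007 -0.0002  0.0049] w [-0.03  0.02 -0.16]
```

>>> servo_tool([
  {"wx":0,"wy":0,"dx":0,"dy":0,"dz":0.003,"wz":0,"gripper":0.005},
  {"wx":0,"wy":0,"dx":0,"dy":0,"dz":0.006,"wz":0,"gripper":0.005},
  {"wx":0,"wy":0,"dx":0,"dy":0,"dz":0.009,"wz":0,"gripper":0.005},
  {"wx":0,"wy":0,"dx":0,"dy":0,"dz":0.01,"wz":0,"gripper":0.005},
  {"wx":0,"wy":0,"dx":0,"dy":0,"dz":0.01,"wz":0,"gripper":0.005},
])

```text
clock: 6.45
tcp_pos: [525.7, -30.8, 105.5]
tcp_rot: [-2.646, -1.693, -0.002]
contact_force: [-4.5, -0.5, 6.6]
opening: 14.4
```

```bash
python3 -c "
from h import *
go(525,-30,104,-24.6)"
```

```text
t 6.45 p [525.7 -30.8 105.5] yaw -24.77 F [-4.5 -0.5  6.6] T [0.06 0.72 0.02] op 14.4 q [-0.51  0.17  0.57  1.93 -0.11  1.07 -0.33]
-> d [ 0.0004 -0.0009  0.0015] w [ 0.03 -0.05 -0.17]
```

>>> servo_tool([
  {"wx":0,"wy":0,"dx":-0.0007,"dy":-0.0015,"dz":0,"wz":0,"gripper":0.005},
  {"wx":0,"wy":0,"dx":-0.0007,"dy":-0.0015,"dz":0.001,"wz":0,"gripper":0.005},
  {"wx":0,"wy":0,"dx":-0.0007,"dy":-0.0015,"dz":0.002,"wz":0,"gripper":0.005},
  {"wx":0,"wy":0,"dx":-0.0007,"dy":-0.0015,"dz":0.002,"wz":0,"gripper":0.005},
])

```text
clock: 6.85
tcp_pos: [525.6, -30.8, 104.4]
tcp_rot: [2.645, 1.692, 0.006]
contact_force: [-1.3, 1.2, 9.4]
opening: 14.3
```

```bash
python3 -c "
from h import *
go(525,-30,104,-24.6)"
```

```text
t 6.85 p [525.6 -30.8 104.4] yaw -24.76 F [-1.3  1.2  9.4] T [0.03 0.4  0.  ] op 14.3 q [-0.51  0.17  0.57  1.93 -0.11  1.06 -0.33]
-> d [ 0.0004 -0.0008  0.0004] w [ 0.21 -0.14 -0.16]
```

>>> servo_tool([
  {"wx":0,"wy":0,"dx":0,"dy":0,"dz":0.001,"wz":3,"gripper":0.005},
  {"wx":0,"wy":0,"dx":0,"dy":0,"dz":0.001,"wz":6,"gripper":0.005},
  {"wx":0,"wy":0,"dx":0,"dy":0,"dz":0.001,"wz":9,"gripper":0.005},
  {"wx":0,"wy":0,"dx":0,"dy":0,"dz":0.001,"wz":12,"gripper":0.005},
  {"wx":0,"wy":0,"dx":0,"dy":0,"dz":0.001,"wz":14,"gripper":0.005},
])

```text
clock: 7.35
tcp_pos: [526.2, -31.1, 104.0]
tcp_rot: [2.831, 1.357, 0.008]
contact_force: [-1.2, -0.3, 10.4]
opening: 14.2
```

```bash
python3 -c "
from h import *
go(525,-30,104,-24.6)"
```

```text
t 7.35 p [526.2 -31.1 104. ] yaw -38.79 F [-1.2 -0.3 10.4] T [-0.11  0.32  0.46] op 14.2 q [-0.53  0.17  0.59  1.93 -0.11  1.06 -0.57]
-> d [ 0.0001 -0.0016  0.    ] w [  0.28  -0.17 -14.19]
```

>>> servo_tool([
  {"wx":0,"wy":0,"dx":0,"dy":0,"dz":0.001,"wz":2,"gripper":0.005},
  {"wx":0,"wy":0,"dx":0,"dy":0,"dz":0.001,"wz":4,"gripper":0.005},
  {"wx":0,"wy":0,"dx":0,"dy":0,"dz":0.001,"wz":6,"gripper":0.005},
  {"wx":0,"wy":0,"dx":0,"dy":0,"dz":0.001,"wz":8,"gripper":0.005},
  {"wx":0,"wy":0,"dx":0,"dy":0,"dz":0.001,"wz":10,"gripper":0.005},
])

```text
clock: 7.85
tcp_pos: [527.2, -31.0, 104.0]
tcp_rot: [2.938, 1.106, 0.011]
contact_force: [-0.4, -0.9, 14.3]
opening: 14.1
```

```bash
python3 -c "
from h import *
go(525,-30,104,-24.6)"
```

```text
t 7.85 p [527.2 -31.  104. ] yaw -48.73 F [-0.4 -0.9 14.3] T [-0.12  0.29  0.56] op 14.1 q [-0.55  0.18  0.61  1.93 -0.12  1.06 -0.74]
-> d [-0.001  -0.0022 -0.    ] w [  0.35  -0.28 -24.13]
```

>>> servo_tool([
  {"wx":0,"wy":0,"dx":0,"dy":0,"dz":0,"wz":3,"gripper":0.005},
  {"wx":0,"wy":0,"dx":0,"dy":0,"dz":0,"wz":6,"gripper":0.005},
  {"wx":0,"wy":0,"dx":0,"dy":0,"dz":0,"wz":9,"gripper":0.005},
  {"wx":0,"wy":0,"dx":0,"dy":0,"dz":0,"wz":12,"gripper":0.005},
  {"wx":0,"wy":0,"dx":0,"dy":0,"dz":0,"wz":15,"gripper":0.005},
])

```text
clock: 8.35
tcp_pos: [527.4, -31.0, 104.0]
tcp_rot: [3.058, 0.713, 0.012]
contact_force: [-0.1, 0.2, 14.0]
opening: 14.7
```

```bash
python3 -c "
from h import *
go(525,-30,104,-24.6)"
```

```text
t 8.35 p [527.4 -31.  104. ] yaw -63.77 F [-0.1  0.2 14. ] T [-0.15  0.25  0.62] op 14.7 q [-0.57  0.18  0.64  1.93 -0.12  1.06 -1.  ]
-> d [-0.0017 -0.0019 -0.0001] w [  0.33  -0.33 -39.17]
```

>>> servo_tool([
  {"wx":0,"wy":0,"dx":0,"dy":0,"dz":0,"wz":2,"gripper":0.005},
  {"wx":0,"wy":0,"dx":0,"dy":0,"dz":0,"wz":4,"gripper":0.005},
  {"wx":0,"wy":0,"dx":0,"dy":0,"dz":0,"wz":5.5,"gripper":0.005},
  {"wx":0,"wy":0,"dx":0,"dy":0,"dz":0,"wz":7,"gripper":0.005},
])

```text
clock: 8.75
tcp_pos: [527.4, -30.9, 104.0]
tcp_rot: [3.096, 0.526, 0.013]
contact_force: [-0.1, -0.7, 14.4]
opening: 14.4
```

```bash
python3 -c "
from h import *
go(525,-30,104,-24.6)"
```

```text
t 8.75 p [527.4 -30.9 104. ] yaw -70.71 F [-0.1 -0.7 14.4] T [-0.13  0.23  0.53] op 14.4 q [-0.59  0.18  0.65  1.93 -0.13  1.06 -1.11]
-> d [-0.002  -0.0017 -0.    ] w [  0.31  -0.36 -46.11]
```

Near the expected stop; creep on.

>>> servo_tool([
  {"wx":0,"wy":0,"dx":0,"dy":0,"dz":0,"wz":1,"gripper":0.005},
  {"wx":0,"wy":0,"dx":0,"dy":0,"dz":0,"wz":2,"gripper":0.005},
  {"wx":0,"wy":0,"dx":0,"dy":0,"dz":0,"wz":3,"gripper":0.005},
])

```text
clock: 9.05
tcp_pos: [527.2, -31.0, 104.0]
tcp_rot: [3.108, 0.45, 0.012]
contact_force: [-0.8, -1.2, 15.0]
opening: 14.0
```

```bash
python3 -c "
from h import *
go(525,-30,104,-24.6)"
```

```text
t 9.05 p [527.2 -31.  104. ] yaw -73.52 F [-0.8 -1.2 15. ] T [-0.21  0.39  1.6 ] op 14.0 q [-0.59  0.18  0.66  1.93 -0.13  1.06 -1.16]
-> d [-0.0019 -0.0016 -0.    ] w [  0.32  -0.32 -48.92]
```

>>> servo_tool([
  {"wx":0,"wy":0,"dx":0,"dy":0,"dz":0,"wz":0.8,"gripper":0.005},
  {"wx":0,"wy":0,"dx":0,"dy":0,"dz":0,"wz":0.8,"gripper":0.005},
])

```text
clock: 9.25
tcp_pos: [527.1, -31.0, 104.0]
tcp_rot: [3.11, 0.431, 0.011]
contact_force: [-1.5, -0.9, 15.3]
opening: 14.4
```

```bash
python3 -c "
from h import *
go(525,-30,104,-24.6)"
```

```text
t 9.25 p [527.1 -31.  104. ] yaw -74.2 F [-1.5 -0.9 15.3] T [-0.29  0.38  1.84] op 14.4 q [-0.59  0.18  0.66  1.93 -0.13  1.06 -1.18]
-> d [-0.0018 -0.0015 -0.    ] w [  0.33  -0.28 -49.6 ]
```

>>> servo_tool([
  {"wx":0,"wy":0,"dx":0,"dy":0,"dz":0,"wz":0.7,"gripper":0.005},
  {"wx":0,"wy":0,"dx":0,"dy":0,"dz":0,"wz":1.4,"gripper":0.005},
  {"wx":0,"wy":0,"dx":0,"dy":0,"dz":0,"wz":1.4,"gripper":0.005},
], grip_force=110)

```text
clock: 9.55
tcp_pos: [527.0, -31.0, 104.1]
tcp_rot: [3.114, 0.397, 0.01]
contact_force: [-2.6, -2.4, 16.1]
opening: 14.1
```

```bash
python3 -c "
from h import *
go(525,-30,104,-24.6)"
```

```text
t 9.55 p [527.  -31.  104.1] yaw -75.48 F [-2.6 -2.4 16.1] T [-0.34  0.55  2.42] op 14.1 q [-0.6   0.18  0.66  1.93 -0.13  1.06 -1.2 ]
-> d [-0.0016 -0.0015  0.    ] w [  0.34  -0.24 -50.87]
```

>>> servo_tool([
  {"wx":0,"wy":0,"dx":0,"dy":0,"dz":0,"wz":-1.5,"gripper":0.005},
  {"wx":0,"wy":0,"dx":0,"dy":0,"dz":-0.003,"wz":-2.5,"gripper":0.005},
  {"wx":0,"wy":0,"dx":0,"dy":0,"dz":-0.006,"wz":-2.5,"gripper":0.005},
  {"wx":0,"wy":0,"dx":0,"dy":0,"dz":-0.007,"wz":-2.5,"gripper":0.005},
])

```text
clock: 9.95
tcp_pos: [525.9, -31.2, 107.7]
tcp_rot: [3.106, 0.454, 0.008]
contact_force: [9.0, -2.6, -11.9]
opening: 14.0
```

```bash
python3 -c "
from h import *
go(525,-30,107,-24.6)"
```

```text
t 9.95 p [525.9 -31.2 107.7] yaw -73.38 F [  9.   -2.6 -11.9] T [-0.39 -1.82  1.12] op 14.0 q [-0.59  0.17  0.66  1.93 -0.12  1.07 -1.17]
-> d [-0.0005 -0.0014  0.0007] w [  0.29  -0.19 -48.78]
```

>>> servo_tool([
  {"wx":0,"wy":0,"dx":0,"dy":0,"dz":0.002,"wz":-0.5,"gripper":0.005},
  {"wx":0,"wy":0,"dx":0,"dy":0,"dz":0.002,"wz":-0.5,"gripper":0.005},
  {"wx":0,"wy":0,"dx":0,"dy":0,"dz":0.002,"wz":-0.5,"gripper":0.02},
  {"wx":0,"wy":0,"dx":0,"dy":0,"dz":0.0,"wz":-0.5,"gripper":0.04},
  {"wx":0,"wy":0,"dx":0,"dy":0,"dz":0.0,"wz":-0.5,"gripper":0.04},
])

```text
clock: 10.45
tcp_pos: [523.0, -30.5, 107.1]
tcp_rot: [-3.106, -0.464, 0.001]
contact_force: [-0.9, 0.4, 1.0]
opening: 40.1
```

```bash
python3 -c "
from h import *
go(525,-30,107,-24.6)"
```

```text
t 10.45 p [523.  -30.5 107.1] yaw -73.01 F [-0.9  0.4  1. ] T [ 0.03 -0.01 -0.01] op 40.1 q [-0.59  0.17  0.66  1.93 -0.12  1.08 -1.16]
-> d [0.002  0.0001 0.0001] w [-7.000e-02  2.000e-02 -4.841e+01]
```

>>> servo_tool([
  {"wx":0,"wy":0,"dx":0,"dy":0,"dz":-0.03,"wz":0,"gripper":0.04},
  {"wx":0,"wy":0,"dx":0,"dy":0,"dz":-0.075,"wz":0,"gripper":0.04},
  {"wx":0,"wy":0,"dx":0,"dy":-0.035,"dz":-0.11,"wz":0,"gripper":0.04},
  {"wx":0,"wy":0,"dx":0,"dy":-0.08,"dz":-0.12,"wz":0,"gripper":0.04},
  {"wx":0,"wy":0,"dx":0,"dy":-0.125,"dz":-0.12,"wz":0,"gripper":0.04},
])

```text
clock: 10.95
tcp_pos: [487.5, 90.0, 229.7]
tcp_rot: [-3.106, -0.461, -0.007]
contact_force: [0.5, 0.5, -0.1]
opening: 39.9
```

>>> servo_tool([
  {"wx":0,"wy":0,"dx":0,"dy":-0.04,"dz":0,"wz":0,"gripper":0.04},
  {"wx":0,"wy":0,"dx":0,"dy":-0.08,"dz":0,"wz":0,"gripper":0.04},
  {"wx":0,"wy":0,"dx":0,"dy":-0.12,"dz":0,"wz":0,"gripper":0.04},
  {"wx":0,"wy":0,"dx":0,"dy":-0.16,"dz":0,"wz":0,"gripper":0.0},
  {"wx":0,"wy":0,"dx":0,"dy":-0.175,"dz":0,"wz":0,"gripper":0.0},
])

```text
clock: 11.45
tcp_pos: [433.0, 260.4, 226.7]
tcp_rot: [-3.104, -0.474, 0.003]
contact_force: [-0.5, -0.1, 0.1]
opening: 11.2
```

```bash
python3 -c "
from h import *
import pickle
go(525,-30,200,-24.6)
a=cam('top');b=cam('scene');pickle.dump((a,b),open('c1.pkl','wb'))
save(a,'g.png',(235,140,375,230),5)"
```

```text
t 11.45 p [433.  260.4 226.7] yaw -72.64 F [-0.5 -0.1  0.1] T [-0.02  0.05 -0.01] op 11.2 q [-0.94  0.01  0.35  1.82 -0.    1.31 -1.86]
-> d [0.0012 0.3047 0.0263] w [ -0.11   0.05 -48.04]
```

View pics/g.png

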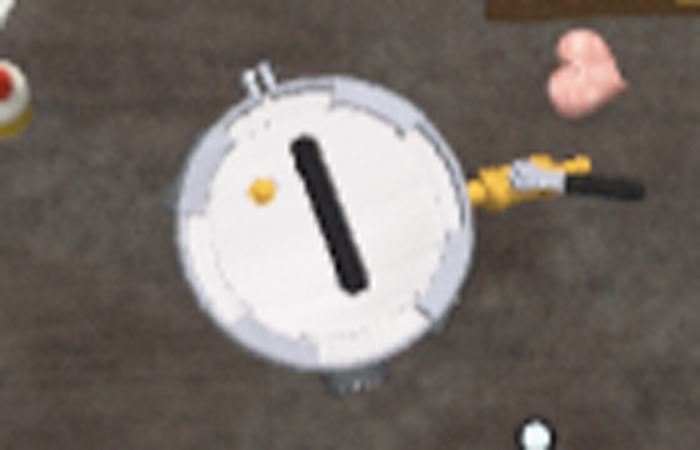

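```bash
cat > m.py <<'E'
from h import *
K=4
def meas(a):
    B=cv2.resize(a["img"],None,fx=K,fy=K,interpolation=cv2.INTER_CUBIC)
    g=cv2.cvtColor(B,cv2.COLOR_RGB2GRAY);hs=cv2.cvtColor(B,cv2.COLOR_RGB2HSV)
    def reg(m,x0,y0,x1,y1,z):
        n=np.zeros(m.shape,np.uint8);n[y0*K:y1*K,x0*K:x1*K]=m[y0*K:y1*K,x0*K:x1*K]
        k,l,st,_=cv2.connectedComponentsWithStats(n)
        if k<2:return None
        ys,xs=np.where(l==1+np.argmax(st[1:,4]))
        q=ray(a,(np.c_[xs,ys]+.5)/K-.5,z)[:,:2].astype(np.float32)
        u,s,v=np.linalg.svd(q-q.mean(0),full_matrices=False)
        return q.mean(0),np.degrees(np.arctan2(v[0][1],v[0][0]))%180,cv2.minAreaRect(q)
    f=lambda x:x+0.
    print("handle",reg(g<80,285,160,317,205,130.5))
    for z in(55,62,70):
        r=reg((hs[...,0]>15)&(hs[...,0]<32)&(hs[...,1]>130)&(g>70),320,160,365,190,z);d=r[0]-np.array([525,-30])
        print("port",z,r,np.degrees(np.arctan2(d[1],d[0])),np.hypot(*d))
    print("grip",reg(g<62,336,165,375,215,75))
E
python3 - <<'E'
from m import *
import pickle
a,_=pickle.load(open("c1.pkl","rb"));meas(a)
E
```

```text
handle (array([522.4586, -29.0184], dtype=float32), np.float32(18.05101), ((522.6180419921875, -28.544878005981445), (96.26578521728516, 15.085037231445312), 18.01486587524414))
port 55 (array([ 548.08936, -142.6046 ], dtype=float32), np.float32(80.26091), ((550.8739624023438, -149.97396850585938), (27.7569580078125, 50.16539001464844), 9.894890785217285)) -78.41223078146244 114.94744038774054
port 62 (array([ 546.8816 , -141.33316], dtype=float32), np.float32(80.26091), ((549.6510620117188, -148.6642303466797), (27.61222267150879, 49.90394973754883), 9.894590377807617)) -78.88072694280129 113.46310706262267
port 70 (array([ 545.50037, -139.88019], dtype=float32), np.float32(80.26091), ((548.253662109375, -147.16734313964844), (27.446931838989258, 49.60514831542969), 9.894612312316895)) -79.43181893062567 111.7762082337855
grip (array([ 543.9863, -205.8836], dtype=float32), np.float32(82.55471), ((544.2565307617188, -205.79249572753906), (48.52007293701172, 14.474814414978027), 81.9344711303711))
```

```bash
python3 -c "
from h import *
go(544,-206,200,-7)"
```

```text
t 11.55 p [434.2 258.3 226.7] yaw -72.7 F [-0.6  0.6 -0.1] T [-0.   -0.03 -0.04] op 0.3 q [-0.94  0.01  0.36  1.82 -0.    1.31 -1.85]
-> d [-0.0332  0.476   0.0268] w [-4.00e-02  7.00e-02 -6.57e+01]
```

>>> servo_tool([
  {"wx":0,"wy":0,"dx":-0.002,"dy":0.03,"dz":0,"wz":-4,"gripper":0.04},
  {"wx":0,"wy":0,"dx":-0.005,"dy":0.075,"dz":0,"wz":-10,"gripper":0.04},
  {"wx":0,"wy":0,"dx":-0.008,"dy":0.12,"dz":0,"wz":-16,"gripper":0.04},
  {"wx":0,"wy":0,"dx":-0.011,"dy":0.165,"dz":0,"wz":-22,"gripper":0.04},
  {"wx":0,"wy":0,"dx":-0.014,"dy":0.21,"dz":0,"wz":-28,"gripper":0.04},
])

```text
clock: 12.05
tcp_pos: [483.7, 46.8, 227.3]
tcp_rot: [-2.901, -1.204, 0.0]
contact_force: [1.4, 1.2, -0.1]
opening: 39.7
```

```bash
python3 -c "
from h import *
go(544,-206,200,-7)"
```

```text
t 12.05 p [483.7  46.8 227.3] yaw -44.91 F [ 1.4  1.2 -0.1] T [ 0.02 -0.05  0.02] op 39.7 q [-0.75 -0.05  0.58  1.87  0.03  1.32 -0.96]
-> d [-0.1365  0.2212  0.0273] w [-1.000e-02  0.000e+00 -3.791e+01]
```

>>> servo_tool([
  {"wx":0,"wy":0,"dx":-0.025,"dy":0.04,"dz":0,"wz":-7,"gripper":0.04},
  {"wx":0,"wy":0,"dx":-0.05,"dy":0.08,"dz":0,"wz":-14,"gripper":0.04},
  {"wx":0,"wy":0,"dx":-0.075,"dy":0.12,"dz":0,"wz":-21,"gripper":0.04},
  {"wx":0,"wy":0,"dx":-0.1,"dy":0.16,"dz":0.01,"wz":-28,"gripper":0.04},
  {"wx":0,"wy":0,"dx":-0.125,"dy":0.2,"dz":0.02,"wz":-35,"gripper":0.04},
])

```text
clock: 12.55
tcp_pos: [531.1, -158.5, 212.8]
tcp_rot: [2.437, 1.983, 0.001]
contact_force: [0.7, 0.8, 0.7]
opening: 39.9
```

```bash
python3 -c "
from h import *
go(544,-206,120,-7)"
```

```text
t 12.55 p [ 531.1 -158.5  212.8] yaw -11.73 F [0.7 0.8 0.7] T [ 0.   -0.04  0.  ] op 39.9 q [-0.49  0.15  0.82  1.74 -0.12  1.29  0.14]
-> d [-0.0439  0.0223  0.0928] w [ 0.04 -0.02 -4.73]
```

>>> servo_tool([
  {"wx":0,"wy":0,"dx":-0.015,"dy":0.008,"dz":0.0,"wz":-1,"gripper":0.04},
  {"wx":0,"wy":0,"dx":-0.03,"dy":0.015,"dz":0.03,"wz":-3,"gripper":0.04},
  {"wx":0,"wy":0,"dx":-0.03,"dy":0.015,"dz":0.06,"wz":-3,"gripper":0.04},
  {"wx":0,"wy":0,"dx":-0.03,"dy":0.015,"dz":0.08,"wz":-3,"gripper":0.04},
  {"wx":0,"wy":0,"dx":-0.03,"dy":0.015,"dz":0.08,"wz":-3,"gripper":0.04},
])

```text
clock: 13.05
tcp_pos: [537.0, -188.1, 129.6]
tcp_rot: [-2.385, -2.037, 0.007]
contact_force: [-0.3, 0.1, -0.2]
opening: 39.8
```

```bash
python3 -c "
from h import *
go(544,-206,51,-7)
a=cam('top');b=cam('scene');print(proj(b,[544,-206,70]),proj(b,[547.5,-157.5,70]))
A=cv2.resize(a['img'][150:210,310:390],(800,600),interpolation=cv2.INTER_CUBIC);B=cv2.resize(b['img'][130:220,300:420],(800,600),interpolation=cv2.INTER_CUBIC)
cv2.imwrite('pics/i.png',cv2.resize(np.hstack([A,B])[:,:,::-1],(800,300),interpolation=cv2.INTER_AREA))"
```

```text
t 13.05 p [ 537.  -188.1  129.6] yaw -9.01 F [-0.3  0.1 -0.2] T [-0.01  0.03  0.04] op 39.8 q [-0.4   0.29  0.81  1.8  -0.22  1.15  0.32]
-> d [-0.0165  0.0103  0.0786] w [-0.38  0.02 -2.01]
[[336.48105226 186.46422071]] [[323.46123521 186.06644163]]
```

View pics/i.png

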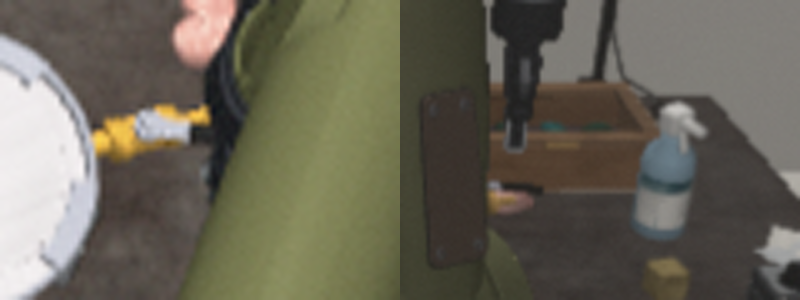

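>>> servo_tool([
  {"wx":0,"wy":0,"dx":-0.0165,"dy":0.01,"dz":0.0,"wz":-2,"gripper":0.04},
  {"wx":0,"wy":0,"dx":-0.0165,"dy":0.01,"dz":0.02,"wz":-2,"gripper":0.04},
  {"wx":0,"wy":0,"dx":-0.0165,"dy":0.01,"dz":0.035,"wz":-2,"gripper":0.04},
  {"wx":0,"wy":0,"dx":-0.0165,"dy":0.01,"dz":0.035,"wz":-2,"gripper":0.04},
])

```text
clock: 13.55
tcp_pos: [546.6, -203.7, 96.2]
tcp_rot: [-2.347, -2.084, 0.002]
contact_force: [-0.9, -0.2, 0.0]
opening: 40.0
```

```bash
python3 -c "
from h import *
go(544,-206,51,-7)"
```

```text
t 13.55 p [ 546.6 -203.7   96.2] yaw -6.79 F [-0.9 -0.2  0. ] T [ 0.01  0.01 -0.02] op 40.0 q [-0.34  0.36  0.78  1.8  -0.28  1.1   0.42]
-> d [-0.0027 -0.0022  0.0452] w [-0.17 -0.06  0.21]
```

>>> servo_tool([
  {"wx":0,"wy":0,"dx":-0.0025,"dy":-0.002,"dz":0.01,"wz":0,"gripper":0.04},
  {"wx":0,"wy":0,"dx":-0.0025,"dy":-0.002,"dz":0.022,"wz":0,"gripper":0.04},
  {"wx":0,"wy":0,"dx":-0.0025,"dy":-0.002,"dz":0.034,"wz":0,"gripper":0.04},
  {"wx":0,"wy":0,"dx":-0.0025,"dy":-0.002,"dz":0.044,"wz":0,"gripper":0.04},
  {"wx":0,"wy":0,"dx":-0.0025,"dy":-0.002,"dz":0.044,"wz":0,"gripper":0.04},
])

```text
clock: 14.05
tcp_pos: [544.2, -205.8, 51.4]
tcp_rot: [-2.346, -2.084, 0.003]
contact_force: [-1.0, -0.7, 0.2]
opening: 39.8
```

```bash
python3 -c "
from h import *
go(544,-206,51,-7)"
```

```text
t 14.05 p [ 544.2 -205.8   51.4] yaw -6.77 F [-1.  -0.7  0.2] T [-0.04  0.08 -0.06] op 39.8 q [-0.31  0.41  0.76  1.84 -0.33  1.02  0.46]
-> d [-0.0002 -0.0002  0.0004] w [-0.21 -0.04  0.23]
```

>>> servo_tool([
  {"wx":0,"wy":0,"dx":0,"dy":0,"dz":0,"wz":0,"gripper":0.025},
  {"wx":0,"wy":0,"dx":0,"dy":0,"dz":0,"wz":0,"gripper":0.01},
  {"wx":0,"wy":0,"dx":0,"dy":0,"dz":0,"wz":0,"gripper":0.005},
  {"wx":0,"wy":0,"dx":0,"dy":0,"dz":0,"wz":0,"gripper":0.005},
], grip_force=20)

```text
clock: 14.45
tcp_pos: [546.7, -206.8, 53.9]
tcp_rot: [2.348, 2.084, 0.002]
contact_force: [4.0, -1.6, -3.8]
opening: 12.6
```

```bash
python3 -c "
from h import *
go(544,-206,51,-7)"
```

```text
t 14.45 p [ 546.7 -206.8   53.9] yaw -6.81 F [ 4.  -1.6 -3.8] T [-0.32 -0.79 -0.25] op 12.6 q [-0.31  0.41  0.76  1.84 -0.33  1.02  0.46]
-> d [ 0.0005 -0.0027  0.0029] w [0.14 0.   0.19]
```

>>> servo_tool([
  {"wx":0,"wy":0,"dx":0,"dy":-0.003,"dz":0,"wz":3.5,"gripper":0.005},
  {"wx":0,"wy":0,"dx":0,"dy":-0.006,"dz":0,"wz":7,"gripper":0.005},
  {"wx":0,"wy":0,"dx":0.0003,"dy":-0.009,"dz":0,"wz":10.5,"gripper":0.005},
  {"wx":0,"wy":0,"dx":0.0007,"dy":-0.0119,"dz":0,"wz":14,"gripper":0.005},
  {"wx":0,"wy":0,"dx":0.0021,"dy":-0.0178,"dz":0,"wz":21,"gripper":0.005},
])

```text
clock: 14.95
tcp_pos: [530.6, -201.2, 53.9]
tcp_rot: [2.691, 1.619, 0.007]
contact_force: [7.7, 1.5, -4.9]
opening: 12.6
```

```bash
python3 -c "
from h import *
go(523.8,-199.8,53,-34.7)"
```

```text
t 14.95 p [ 530.6 -201.2   53.9] yaw -27.94 F [ 7.7  1.5 -4.9] T [ 0.43 -1.57 -0.14] op 12.6 q [-0.39  0.4   0.84  1.88 -0.35  1.01  0.12]
-> d [-0.0019 -0.0067  0.0009] w [ 0.2  -0.18  6.76]
```

>>> servo_tool([
  {"wx":0,"wy":0,"dx":0.0,"dy":-0.003,"dz":0,"wz":3.5,"gripper":0.005},
  {"wx":0,"wy":0,"dx":0,"dy":-0.006,"dz":0,"wz":7,"gripper":0.005},
  {"wx":0,"wy":0,"dx":0,"dy":-0.006,"dz":0,"wz":7,"gripper":0.005},
])

```text
clock: 15.25
tcp_pos: [525.2, -197.7, 53.9]
tcp_rot: [2.783, 1.456, 0.007]
contact_force: [6.3, 2.1, -4.1]
opening: 12.9
```

```bash
python3 -c "
from h import *
go(523.8,-199.8,53,-34.7)"
```

```text
t 15.25 p [ 525.2 -197.7   53.9] yaw -34.78 F [ 6.3  2.1 -4.1] T [ 0.35 -1.34 -0.26] op 12.9 q [-0.42  0.39  0.87  1.9  -0.36  1.01  0.  ]
-> d [-0.0025  0.      0.0009] w [ 0.15 -0.22 -0.08]
```

>>> servo_tool([
  {"wx":0,"wy":0,"dx":0,"dy":0,"dz":0,"wz":0,"gripper":0.02},
  {"wx":0,"wy":0,"dx":0,"dy":0,"dz":0,"wz":0,"gripper":0.035},
  {"wx":0,"wy":0,"dx":0,"dy":0,"dz":0,"wz":0,"gripper":0.035},
  {"wx":0,"wy":0,"dx":0,"dy":0,"dz":-0.03,"wz":0,"gripper":0.035},
  {"wx":0,"wy":0,"dx":0,"dy":0,"dz":-0.07,"wz":0,"gripper":0.035},
])

```text
clock: 15.75
tcp_pos: [520.6, -199.2, 122.4]
tcp_rot: [-2.781, -1.453, 0.007]
contact_force: [1.3, 0.4, 1.1]
opening: 35.3
```

>>> servo_tool([
  {"wx":0,"wy":0,"dx":0,"dy":0,"dz":-0.04,"wz":0,"gripper":0.035},
  {"wx":0,"wy":0,"dx":0,"dy":0,"dz":-0.08,"wz":0,"gripper":0.035},
  {"wx":0,"wy":0,"dx":0.03,"dy":-0.02,"dz":-0.1,"wz":0,"gripper":0.035},
  {"wx":0,"wy":0,"dx":0.065,"dy":-0.045,"dz":-0.1,"wz":0,"gripper":0.035},
  {"wx":0,"wy":0,"dx":0.1,"dy":-0.07,"dz":-0.1,"wz":0,"gripper":0.035},
])

```text
clock: 16.25
tcp_pos: [522.3, -77.1, 224.4]
tcp_rot: [-2.785, -1.452, -0.003]
contact_force: [1.5, 0.6, -0.0]
opening: 35.2
```

```bash
python3 -c "
from h import *
go(440,250,220,-34.7)"
```

```text
t 16.25 p [522.3 -77.1 224.4] yaw -34.92 F [ 1.5  0.6 -0. ] T [ 0.04  0.   -0.03] op 35.2 q [-0.76  0.07  0.9   1.79 -0.06  1.31 -0.45]
-> d [ 0.2211 -0.2547  0.0048] w [ 0.02 -0.11 -0.22]
```

>>> servo_tool([
  {"wx":0,"wy":0,"dx":0.03,"dy":-0.03,"dz":0,"wz":0,"gripper":0.035},
  {"wx":0,"wy":0,"dx":0.06,"dy":-0.06,"dz":0,"wz":0,"gripper":0.035},
  {"wx":0,"wy":0,"dx":0.09,"dy":-0.09,"dz":0,"wz":0,"gripper":0.035},
  {"wx":0,"wy":0,"dx":0.12,"dy":-0.12,"dz":0,"wz":0,"gripper":0.035},
  {"wx":0,"wy":0,"dx":0.15,"dy":-0.15,"dz":0,"wz":0,"gripper":0.035},
])

```text
clock: 16.75
tcp_pos: [484.0, 132.3, 223.7]
tcp_rot: [-2.783, -1.455, -0.0]
contact_force: [1.9, 0.4, -0.1]
opening: 34.9
```

>>> servo_tool([
  {"wx":0,"wy":0,"dx":0.025,"dy":-0.04,"dz":0,"wz":0,"gripper":0.035},
  {"wx":0,"wy":0,"dx":0.05,"dy":-0.08,"dz":0,"wz":0,"gripper":0.035},
  {"wx":0,"wy":0,"dx":0.05,"dy":-0.08,"dz":0,"wz":0,"gripper":0.035},
])

```text
clock: 17.05
tcp_pos: [443.8, 224.6, 223.2]
tcp_rot: [-2.773, -1.47, 0.002]
contact_force: [1.0, -0.4, 0.0]
opening: 34.9
```

Run:
```python
from m import *
import pickle
a=cam('top');b=cam('scene');pickle.dump((a,b),open('c2.pkl','wb'))
save(a,'k.png',(235,140,375,230),5)
meas(a);go(440,250,220,-34.7)
```

```text
handle (array([522.5509  , -28.982586], dtype=float32), np.float32(18.028854), ((522.7334594726562, -28.503910064697266), (96.02059173583984, 15.08444595336914), 18.0097599029541))
port 55 (array([ 548.29333, -140.51834], dtype=float32), np.float32(72.66619), ((549.5465087890625, -141.97564697265625), (27.97154998779297, 35.29618835449219), 18.579851150512695)) -78.09827875735326 112.94637296186725
port 62 (array([ 547.0845 , -139.25778], dtype=float32), np.float32(72.6662), ((548.3306274414062, -140.70758056640625), (27.825754165649414, 35.11223220825195), 18.57979965209961)) -78.57267022696537 111.46742509012705
port 70 (array([ 545.70215, -137.8172 ], dtype=float32), np.float32(72.6662), ((546.941162109375, -139.25836181640625), (27.659154891967773, 34.9019660949707), 18.579879760742188)) -79.13083601033085 109.786736460258
grip (array([ 522.8684 , -195.82771], dtype=float32), np.float32(52.582993), ((523.0271606445312, -195.96888732910156), (47.574317932128906, 15.763291358947754), 48.931148529052734))
t 17.15 p [447.  218.3 223.4] yaw -34.64 F [ 0.2 -0.7 -0.3] T [-0.07  0.03 -0.02] op 35.0 q [-1.1  -0.02  0.59  1.85  0.01  1.31 -1.12]
-> d [ 0.0221 -0.0238  0.0034] w [-0.01  0.05  0.06]
```

View pics/k.png

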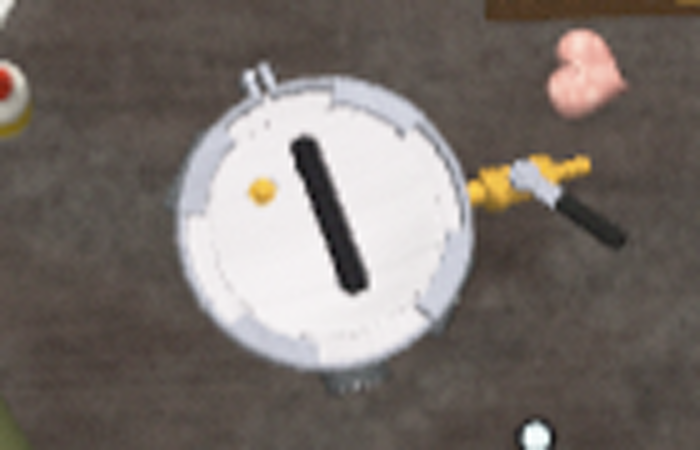

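Run:
```python
from h import *
import pickle
a,_=pickle.load(open('c2.pkl','rb'))
px=lambda u,v:((u+.5)/5-.5+235,(v+.5)/5-.5+140)
A=lambda d:np.degrees(np.arctan2(d[1],d[0]))
C=np.array([524,-29.5])
for z in(45,55,65):
    q=ray(a,[px(475,190),px(586,164)],z)[:,:2]
    print(z,q.round(1),A(q[1]-q[0]),A(q[1]-C),np.hypot(*(q[1]-C)))
q=ray(a,[px(562,200),px(622,239)],75)[:,:2];print("lever line",A(q[1]-q[0]),q)
g=ray(a,[px(355,380)],50)[0,:2];print("gauge",A(g-C),np.hypot(*(g-C)))
# brass mask column centroids along port (far end part)
hs=cv2.cvtColor(cv2.resize(a["img"][140:230,235:375],None,fx=5,fy=5,interpolation=cv2.INTER_CUBIC),cv2.COLOR_RGB2HSV)
m=(hs[...,0]>15)&(hs[...,0]<32)&(hs[...,1]>130)&(hs[...,2]>80)
for u in range(470,596,6):
    v=np.where(m[120:230,u])[0]+120
    if len(v):print(u,v.min(),v.max(),end="; ")
# black grip column centroids
g=hs[...,2];P=[]
for u in range(560,626,4):
    v=np.where(g[170:260,u]<70)[0]+170
    if len(v):P.append((u,v.mean()))
P=np.array(P);print(P.round().tolist());q=ray(a,[px(*p) for p in P],75)[:,:2];f=np.polyfit(q[:,1],q[:,0],1);print("grip dir",A([-f[0],-1]))
```

```text
45 [[ 549.9 -130.6]
 [ 564.6 -201.3]] -78.21138691211503 -76.69847942279954 176.51970976539465
55 [[ 548.1 -128.9]
 [ 562.8 -199. ]] -78.21138691211499 -77.11737268444952 173.92559723933104
65 [[ 546.4 -127.2]
 [ 560.9 -196.8]] -78.21138691211493 -77.54892689740424 171.34106253920538
lever line -125.58447341452926 [[ 536.97743178 -178.55857712]
 [ 511.70599467 -213.87756404]]
gauge -167.9478020491497 94.78234830107557
470 181 191; 476 178 204; 482 168 204; 488 168 209; 494 167 210; 500 167 209; 506 165 206; 512 190 202; 518 193 201; 524 195 199; 530 156 198; 536 155 162; 542 155 173; 548 156 177; 554 163 181; 560 163 181; 566 160 179; 572 159 177; 578 156 175; 584 157 174; 590 165 171; [[560.0, 206.0], [564.0, 204.0], [568.0, 202.0], [572.0, 206.0], [576.0, 212.0], [580.0, 214.0], [584.0, 218.0], [588.0, 220.0], [592.0, 222.0], [596.0, 225.0], [600.0, 228.0], [604.0, 231.0], [608.0, 233.0], [612.0, 236.0], [616.0, 236.0], [620.0, 238.0], [624.0, 238.0]]
grip dir -124.10127729552697
```

Run:
```python
from h import *
import pickle
a0,_=pickle.load(open('c0.pkl','rb'));a,_=pickle.load(open('c2.pkl','rb'))
d=(cv2.absdiff(a0["img"],a["img"]).max(2)>50).astype(np.uint8)
n,l,st,ce=cv2.connectedComponentsWithStats(d)
print([(s.tolist()) for s in st[1:] if s[4]>12])
print(telemetry.read_state()["contact_force"]);print(workorder.job_done())
```

```text
[[162, 160, 85, 95, 3236], [277, 164, 45, 43, 1025], [341, 173, 9, 9, 32], [3, 249, 5, 6, 16], [10, 252, 6, 5, 18], [51, 254, 7, 3, 14], [256, 254, 5, 15, 28], [204, 256, 9, 16, 44], [59, 259, 35, 32, 507], [0, 260, 52, 38, 833], [261, 264, 5, 11, 27], [218, 282, 10, 15, 32], [77, 289, 9, 7, 24], [28, 292, 27, 8, 59], [230, 299, 67, 61, 1522], [122, 311, 16, 22, 196], [10, 314, 38, 13, 129], [158, 328, 10, 15, 39], [108, 333, 106, 51, 1081], [61, 340, 45, 23, 226], [273, 341, 25, 27, 273], [296, 349, 15, 9, 58], [320, 352, 4, 6, 19], [215, 360, 57, 24, 737], [300, 360, 16, 11, 80], [292, 372, 29, 12, 210]]
[ 0.19170678 -0.65095297 -0.26271539]
the job is handed in; nothing more can be done
None
```

The lid is closed and locked, and the valve lever is set close to half open. The job was handed in at about 17 s on the robot's clock.

**Lid**
- **Fit and turn:** it dropped into the gaps between the hooks without contact. I pressed it flush with about 19–20 N including its weight, then turned it clockwise about 48° until the torque rose steadily at the stop. Turning torque was about 0.6 N m on the way and 2.4 N m at the stop.
- **Locked:** when I eased off and pulled up gently, the hooks held it.
- **Position:** in the last picture the handle is at 18°, which puts the tabs within about 0.2° of the expected stop. It was the same before and after the valve was set.
- **Level:** I could not check this from the side because the arm blocked that camera. It rests only on the lid's height over the hooks and the forces felt.

**Valve**
- I gripped the lever, turned it about 28° clockwise and let go.
- My estimates of its final angle disagree, from about 39° to 46°. The lines fitted to the grip and port in the last picture put it at about 41–44°. I left it there because a further nudge would have been within the measuring error.

**Everything else**
- Before and after pictures show changes only at the lid, the pot, the lever and where the arm stands. The part of the desk where the lid had lain, and near where the arm now stands, could not be compared this way.
- The arm was clear of everything at the end, with contact force near zero.

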